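# Square a heat sink into the jig's corner and hold it

### The arm

A 6-joint arm with a two-finger parallel gripper is mounted at the origin on the work surface. World frame = base frame: x ahead of the robot, y to its left, z up, the work surface at z = 0. Lengths are in mm, angles in rad, forces in N, time in s.
With the tool pointing down it reaches from about 275 to 750 mm from the base axis. Payload 10.2 kg.
Tool frame: the origin (TCP) lies at the very end of the fingers, on their centre line; the grasp point (between the pads) lies 19 mm behind it; z points along the fingers, y is the line along which they close (so a half turn about z gives the same grasp; the last joint's range is limited). The gripper opens to 85 mm and grips with 20 to 120 N. Pads are 22 mm wide; open, the fingers measure 114 mm over their backs; the gripper's body (76 mm by 85 mm) begins 54 mm behind the grasp point. The pads swing forward as they close: fully open they stand 13 mm farther back than shut.
Start: joints at [-1.43, 0.313, 1.498, -0, 1.331, -0.223], TCP at [186.797, -490.65, 231.294] pointing down, gripper open.
Joint ranges: [-2.94, 2.94], [-0.97, 2.17], [0.19, 2.56], [-1.23, 4.37], [0.02, 3.11], [-2.88, 2.88]. Speed limits (rad/s): [2.39, 2.39, 3.01, 3.14, 3.14, 3.14].

### API

Orientations are given as a unit quaternion [w, x, y, z].
In Python, from rig import ctrl, optics gives the robot as it stands. The module is installed in compiled form; this text tells all that it offers.
- The arm moves only by the shell command python3 -m handwheel 'ROWS' [FORCE]. ROWS is JSON, a list that holds one entry, the list of rows, each a list of 5 numbers: the gripper command: -1 is fully open, 1 is shut, values between are in proportion, then the shift along the world's x, y, z in units of 50 mm (1.0 is 50 mm), then the turn about the world's z in units of 8 degrees (1.0 is 8 degrees). In form: [[[gripper, tx, ty, tz, twist], ...]]. A call has 1 to 10 rows; each row shifts and turns the commanded pose from where the row before left it; what a row does not reach is not made up. A row lasts 1/10 s, in which the tool goes at most 50 mm and 8.59 degrees, less where a joint would pass 70% of its speed; a pose out of reach is approached as far as the arm can. A call is refused whole if a number of a shift passes 1 or a number of a turn 1, either way. A call with a gripper value outside its range is refused whole. The fingers move at their own pace and stop on an object; FORCE is the grip in N (left out, the last holds). Time passes only in rows, so rows that do not move let the fingers close. It gives the time, the measured TCP pose, the force, the opening and the grip force at its end, in the units of the state.
- ctrl.sense(): the state, without advancing time (a new reading comes with each control period).
- optics.capture(name): name is "scene" or "top" or "wrist"; returns a dict with "img" (480x640x3 uint8, blue, green, red), "K" (3x3 intrinsics, pixels), "dist_coeffs" ([k1, k2, p1, p2, k3] as OpenCV has them; the pictures are not rectified), "R" (3x3) and "t" (3): a world point X has camera coordinates R X + t. Camera axes: x right, y down, z forward; pixel columns grow to the right and rows downward; lengths in mm; the calibration is good to about 2 mm. A picture is of the moment at which its call begins. There is no depth.
- ctrl.finish_job(): hands the job in; it is judged then, once.
The state is a dict: "time_s": time; "joints": joint angles; "dq": joint speeds; "tau": joint torques, N m; "eef_pos": TCP position; "ee_rot": TCP orientation; "force": force on the tool from outside, world axes, zero at the start; "wrist_torque": the same for the moment, N m; "grip_width": opening from 0.0 (shut) to 1.0 (fully open); "grip_force": force on a finger pad.
Only numpy, scipy, OpenCV 4.12 (cv2) and the standard library are available. Lean on these libraries where they do the work, as an engineer would, in place of code of your own. Each camera call takes 0.05 s, during which the arm holds its last target. There are 200 camera calls.

### The job

The squaring jig on the repair bench still has the plain setting block standing in its corner: take it out and leave it lying or standing in the shallow black tray. Then put the large finned heat sink on the jig's plate, fins up, and press it into the corner so that it is flat on the plate and flush and firmly touching both fences at once; finish while still holding it pressed there, without letting go. Press firmly but do not force it, and leave everything else on the bench where it is.

Things in the scene. Friction and masses are not known exactly. Their poses are not given: they have to be found in the camera images.
- heatsink_mid (a point): centre (half-way up) of the loose large finned aluminium heat sink, about 170 g: 60 mm along its x, 40 mm along its y, 45 mm tall along z (fins up at the start, standing on the bench). The base is 10 mm thick; six thin upright fins run along x, the two outer ones flush with the 60 x 45 mm side faces, which are flat and can be gripped across the 40 mm
- heatsink: the same heat sink; origin at the centre of its underside, 22.5 mm below heatsink_mid
- block_mid (a point): centre (half-way up) of the plain loose aluminium setting block, about 160 g: 45 mm along its x, 30 mm along its y, 45 mm tall along z. At the start it stands upright on the jig's plate near the corner, 2 to 10 mm off each fence, its sides nearly parallel to the fences
- block: the same setting block; origin at the centre of its underside, 22.5 mm below block_mid
- jig_corner (a point): point on the fixed jig where the inner faces of its two fences meet, at the level of the plate's top, which is 12 mm above the bench. The jig is a dark steel plate 180 mm along x by 150 mm along y; this corner is 70 mm along x and 55 mm along y from the plate's centre. A part in the corner lies on this point's -x, -y side. Axes are the jig's: z up.
- jig: the whole fixed jig (plate and two fences); origin at the centre of the plate's underside, on the bench. Plate and fences are rigid, polished and slippery (friction about 0.15): a part slides easily and is pressed on a fence only while it is being pushed
- far_fence: rigid fixed steel bar on the jig, 14 mm tall above the plate and 14 mm thick; its inner face is the plane x = 0 of jig_corner (it faces jig -x) and runs 105 mm from the corner along jig -y. Origin at jig_corner, axes the jig's
- left_fence: rigid fixed steel bar on the jig, 14 mm tall above the plate and 14 mm thick; its inner face is the plane y = 0 of jig_corner (it faces jig -y) and runs 130 mm from the corner along jig -x. Origin at jig_corner, axes the jig's
- tray: fixed shallow black open tray, 150 mm along x, 130 mm along y, walls 5 mm thick and 18 mm high, floor 5 mm thick; origin at the centre of its underside, on the bench. It stands to one side of the jig, the heat sink to the other (sides vary)
- duster: bystander: spray can, 66 mm across, 200 mm tall; origin at the centre of its underside
- swab_cup: bystander: clear plastic cup of cotton swabs, 66 mm across, about 60 mm tall; origin at the centre of its underside
- flux_jar: bystander: small closed jar, 40 mm across, 45 mm tall; origin at the centre of its underside
- small_sink: bystander: small low finned heat sink 30 x 30 x 14 mm, not the one for the job; origin at the centre of its underside
- spool: bystander: empty solder spool standing on end, 54 mm across, 40 mm tall; origin at the centre of its underside
- driver: bystander: screwdriver 160 mm long lying on the bench between the robot and the jig; its x axis runs along it
Not all that is in view belongs to the job. What is shaped like the heatsink but brown or turquoise is not meant. Several things look just like the tray: the one meant starts farthest to the robot's left.

How it is judged:
By the outcome, as a careful person would: the job done as asked, in the order asked, and still so for the second after the job is handed in, while the arm keeps its last pose, push and grip.
It also fails if it takes over 58 s, if anything falls off the work surface, if the arm or the gripper's body presses on something with over 40 N, if the wrist force passes 120 N, or if a joint passes its speed limit or range.

## Working session

There is one attempt and no reset: what is moved stays moved. The work goes in short steps, Python scripts to look and compute and a shell command to move; the robot and the scene stay as the last step left them, time stands still between calls to the robot, and variables do not carry over. Pictures are saved under pics/ and viewed, at most 10 in all, crops included, and the job is handed in when it is done.

```bash
mkdir -p pics
cat > h.py <<'E'
import numpy as np, cv2
from rig import ctrl, optics
def cap(n,f=None):
    c=optics.capture(n)
    if f: cv2.imwrite('pics/'+f,c['img'])
    return c
def ray(c,uv):
    p=cv2.undistortPoints(np.array(uv,float).reshape(-1,1,2),np.array(c['K']),np.array(c['dist_coeffs']))[:,0]
    R=np.array(c['R']);t=np.array(c['t']).ravel()
    d=np.c_[p,np.ones(len(p))]@R
    return -R.T@t,d
def onz(c,uv,z):
    o,d=ray(c,uv); return o+d*((z-o[2])/d[:,2])[:,None]
def proj(c,X):
    R=np.array(c['R']);t=np.array(c['t'],float).ravel()
    return cv2.projectPoints(np.array(X,float).reshape(-1,1,3),cv2.Rodrigues(R)[0],t,np.array(c['K']),np.array(c['dist_coeffs']))[0][:,0]
E
python3 - <<'E'
from h import *
import pickle
for n in('top','scene'):
    c=cap(n,n+'0.png');pickle.dump(c,open(n+'0.pkl','wb'))
    print(n,ray(c,[[320,240]]))
print(ctrl.sense())
E
```

```text
top (array([ 364.49315585,  -30.12768212, 1470.41234731]), array([[ 0.15686318, -0.00278826, -0.98763791]]))
scene (array([1030.77615206,  674.79950427,  949.36013873]), array([[-0.35328889, -0.57854362, -0.73534595]]))
{'time_s': 0.1, 'joints': array([-1.43039578e+00,  3.13400677e-01,  1.49834520e+00, -3.76210143e-05,
        1.33100539e+00, -2.23402644e-01]), 'dq': array([-0.00016914, -0.00037154, -0.0017546 ,  0.00077166, -0.00031343,
       -0.0006439 ]), 'tau': array([ 3.48434296e-03, -4.12896430e+01, -2.60138887e+01, -1.36303115e-04,
        3.06661881e-03, -4.21296065e-06]), 'eef_pos': array([ 186.75712457, -490.41660281,  230.79490041]), 'ee_rot': array([-5.79569079e-04,  9.83500497e-01,  1.80904496e-01,  5.78109478e-06]), 'force': array([0.4445154 , 0.00572328, 0.20560028]), 'wrist_torque': array([-0.02554658,  0.03724809,  0.0356847 ]), 'grip_force': 0.0, 'grip_width': 1.0029822853197152}
```

View pics/top0.png

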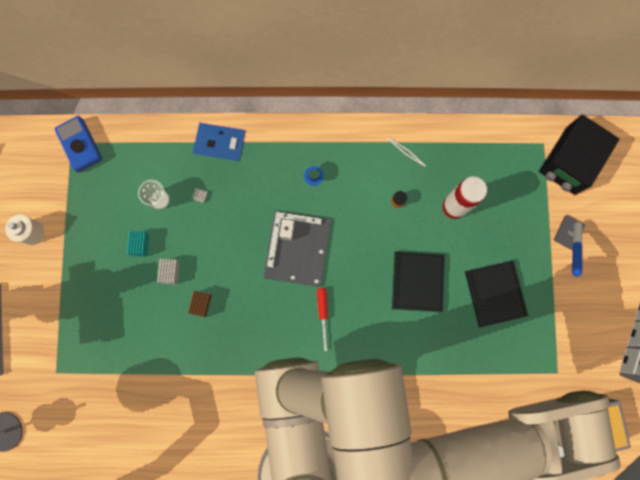

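View pics/scene0.png

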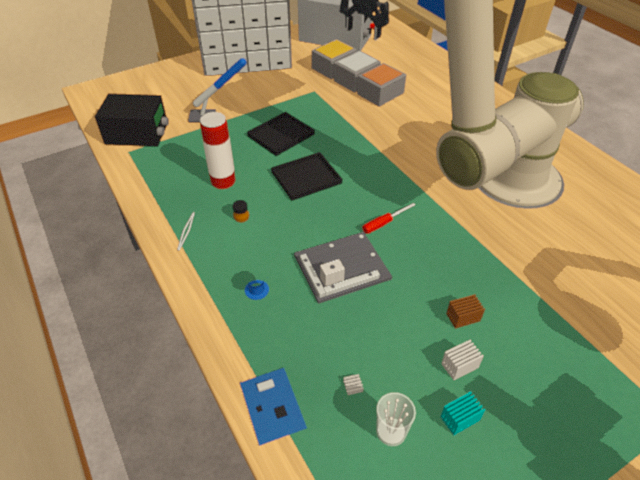

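The top view shows the jig around (298,248) with the setting block at (287,229). Candidate heat sinks are silver (168,271), turquoise (138,243), brown (200,303) and small (200,196). The large silver one at (168,271) fits the description. The candidate trays are at (418,281) and (497,293). Left is image left (+y), to be checked, so the tray meant is (418,281).

Run:
```python
from h import *
import pickle
c=pickle.load(open('top0.pkl','rb'));im=c['img']
names={'sink':(168,271,45),'block':(287,229,57),'tray1':(418,281,10),'tray2':(497,293,10),'jig':(298,248,12),'driver':(323,318,10)}
for k,(u,v,z) in names.items(): print(k,onz(c,[[u,v]],z)[0].round())
a=cv2.resize(im[185:320,110:245],(400,400),interpolation=cv2.INTER_CUBIC)
b=cv2.resize(im[200:295,255:350],(400,400),interpolation=cv2.INTER_CUBIC)
cv2.imwrite('pics/crop1.png',np.hstack([a,b]))
```

```text
sink [511. 352.  45.]
block [617.  50.  57.]
tray1 [ 489. -289.   10.]
tray2 [ 457. -495.   10.]
jig [575.  23.  12.]
driver [394. -42.  10.]
```

View pics/crop1.png

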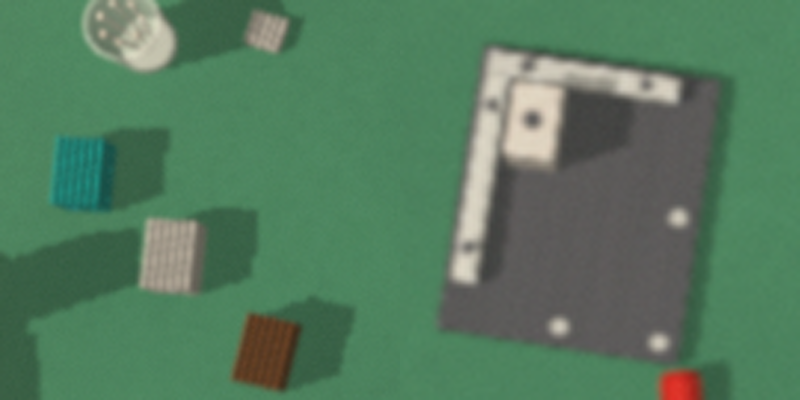

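The crop confirms it: the large silver sink is at left-crop (172,255), and the block is in the jig's upper-left corner at right-crop (532,122). The y values (-289 against -495) confirm that tray1 is the leftmost. Next I move over the jig.

```bash
python3 -m handwheel '[[[-1,0.4,0.52,0,-0.18],[-1,0.4,0.52,0,-0.18],[-1,0.4,0.52,0,-0.18],[-1,0.4,0.52,0,-0.18],[-1,0.4,0.52,0,-0.18],[-1,0.4,0.52,0,-0.18],[-1,0.4,0.52,0,-0.18],[-1,0.4,0.52,0,-0.18],[-1,0.4,0.52,0,-0.18],[-1,0.4,0.52,0,-0.18]]]'
python3 -m handwheel '[[[-1,0.4,0.52,0,-0.18],[-1,0.4,0.52,0,-0.18],[-1,0.4,0.52,0,-0.18],[-1,0.4,0.52,0,-0.18],[-1,0.4,0.52,0,-0.18],[-1,0.4,0.52,0,-0.18],[-1,0.4,0.52,0,-0.18],[-1,0.4,0.52,0,-0.18],[-1,0.4,0.52,0,-0.18],[-1,0,0,0,0]]]'
python3 - <<'E'
from h import *
import pickle
c=cap('wrist','w1.png');pickle.dump(c,open('w1.pkl','wb'))
print(ray(c,[[320,240]]),proj(c,[[617,50,57],[511,352,45]]))
E
```

```text
time_s: 1.1
eef_pos: [387.3, -229.4, 231.1]
ee_rot: [-0.0, 0.998, 0.056, -0.0]
force: [-0.3, -1.2, -0.9]
grip_width: 1.001
grip_force: 0.0
time_s: 2.1
eef_pos: [567.9, 6.1, 230.5]
ee_rot: [-0.0, 0.998, -0.056, -0.0]
force: [0.4, -0.9, 0.7]
grip_width: 1.001
grip_force: 0.0
(array([649.93299838,  -3.60260536, 373.48042099]), array([[-0.32535649,  0.04033616, -0.94477546]])) [[262.00834734 159.23001907]
 [-21.09197295 300.4395647 ]]
```

View pics/w1.png

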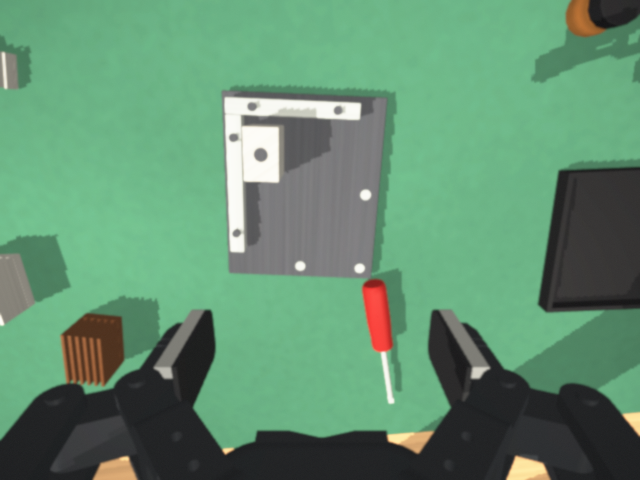

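The wrist view shows the block's top near (262,153), the far fence along rows 97–119 and the left fence along columns 227–244. I measure them with a mask.

Run:
```python
from h import *
import pickle
c=pickle.load(open('w1.pkl','rb'));im=c['img']
g=cv2.cvtColor(im,cv2.COLOR_BGR2GRAY)
# transitions
def col(u,a,b): return [int(x) for x in g[a:b,u]]
print('far inner col310',col(310,108,126)); print('far inner col340',col(345,108,126))
print('left inner row200',[int(x) for x in g[200,225:252]]);print('row 240',[int(x) for x in g[240,225:252]])
print('block row150',[int(x) for x in g[150,238:292]])
print('block col 252',col(252,112,190)); print('col 275',col(275,112,190))
cv2.imwrite('pics/w1c.png',cv2.resize(im[85:260,215:395],None,fx=3.3,fy=3.3,interpolation=cv2.INTER_CUBIC))
```

```text
far inner col310 [238, 225, 211, 205, 202, 202, 204, 202, 187, 152, 113, 93, 90, 90, 91, 92, 91, 92]
far inner col340 [234, 234, 234, 234, 238, 244, 247, 248, 249, 247, 233, 190, 143, 123, 121, 121, 121, 121]
left inner row200 [149, 141, 155, 209, 244, 250, 251, 251, 251, 251, 250, 249, 249, 249, 249, 248, 244, 227, 176, 137, 120, 101, 92, 90, 90, 90, 91]
row 240 [160, 154, 142, 144, 188, 236, 249, 252, 252, 252, 252, 251, 249, 249, 249, 249, 248, 245, 229, 178, 139, 120, 101, 91, 90, 89, 88]
block row150 [249, 248, 243, 224, 225, 246, 252, 252, 252, 252, 252, 251, 251, 251, 250, 246, 231, 191, 152, 133, 127, 125, 126, 125, 128, 133, 149, 184, 228, 247, 252, 252, 252, 252, 252, 252, 251, 251, 250, 244, 218, 165, 138, 136, 133, 124, 107, 95, 91, 92, 91, 90, 89, 90]
block col 252 [244, 244, 227, 173, 117, 96, 92, 91, 92, 93, 94, 104, 124, 157, 208, 241, 250, 252, 251, 251, 251, 251, 252, 252, 252, 252, 252, 252, 252, 252, 252, 252, 252, 252, 252, 252, 251, 251, 250, 249, 248, 246, 246, 247, 249, 250, 251, 252, 252, 252, 252, 252, 252, 252, 251, 251, 251, 251, 252, 252, 252, 252, 252, 252, 252, 252, 251, 250, 244, 209, 137, 98, 91, 89, 89, 90, 90, 90]
col 275 [237, 223, 200, 170, 131, 101, 91, 89, 90, 90, 90, 95, 109, 131, 171, 224, 246, 251, 252, 252, 251, 251, 251, 250, 250, 251, 251, 251, 251, 251, 251, 252, 252, 252, 252, 252, 252, 252, 251, 251, 251, 251, 252, 252, 252, 252, 251, 252, 252, 252, 251, 251, 250, 250, 250, 251, 251, 252, 252, 252, 252, 252, 251, 252, 252, 252, 252, 252, 251, 241, 202, 149, 127, 125, 124, 124, 124, 124]
```

View pics/w1c.png

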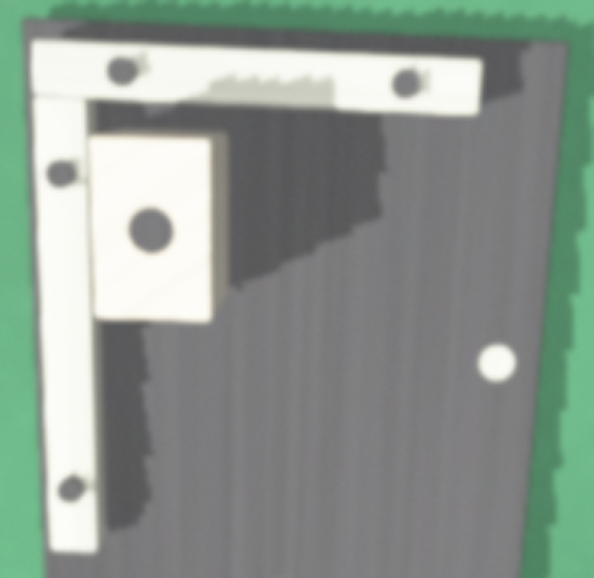

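Run:
```python
from h import *
import pickle
c=pickle.load(open('w1.pkl','rb'))
f=lambda p:np.array(p,float)/3.3+[215,85]-0.35
B=onz(c,f([(91,134),(212,136),(212,321),(95,320)]),57)
print(B.round(1),B.mean(0).round(1),[np.linalg.norm(B[i]-B[i-1]).round(1) for i in range(4)])
F=onz(c,f([(88,100),(478,115),(98,552)]),26)
print(F.round(1),np.linalg.norm(F[1]-F[0]),np.linalg.norm(F[2]-F[0]))
ang=lambda v:np.degrees(np.arctan2(v[1],v[0]))
print('fence x-dir',ang(F[0]-F[2]),'y-dir-90',ang(F[0]-F[1])-90,'block x',ang(B[0]-B[3]),ang(B[1]-B[2]))
t=pickle.load(open('top0.pkl','rb'))
# tray corners in top image (approx rim z 18)
m=(cv2.inRange(t['img'],(0,0,0),(50,50,50)))[240:320,380:455]
n,l,s,ce=cv2.connectedComponentsWithStats(m);i=1+s[1:,4].argmax();r=cv2.minAreaRect(np.argwhere(l==i)[:,::-1].astype(np.float32)+[[380,240]] if 0 else (np.argwhere(l==i)[:,::-1]+[380,240]).astype(np.float32))
P=onz(t,cv2.boxPoints(r),16);print('tray',r,P.round(),P.mean(0).round())
```

```text
[[645.6  61.6  57. ]
 [641.9  32.1  57. ]
 [596.6  38.8  57. ]
 [600.2  68.7  57. ]] [621.1  50.3  57. ] [np.float64(46.0), np.float64(29.7), np.float64(45.7), np.float64(30.1)]
[[653.9  67.2  26. ]
 [638.6 -36.   26. ]
 [526.1  87.2  26. ]] 104.41263054099528 129.37663759201902
fence x-dir -8.87178907119693 y-dir-90 -8.431134735758079 block x -8.86340493001285 -8.371642267307053
tray ((418.3443603515625, 280.99029541015625), (49.216468811035156, 55.57905197143555), 3.5763344764709473) [[ 421. -219.   16.]
 [ 565. -231.   16.]
 [ 557. -359.   16.]
 [ 413. -346.   16.]] [ 489. -289.   16.]
```

```bash
python3 -m handwheel '[[[-1,0.35,0.3,-0.2,-0.28],[-1,0.35,0.3,-0.4,0],[-1,0.36,0.28,-0.6,0],[-1,0,0,-0.6,0],[-1,0,0,-0.6,0],[-1,0,0,-0.4,0],[-1,0,0,-0.4,0],[-1,0,0,-0.2,0],[-1,0,0,0,0],[-1,0,0,0,0]]]' 40
```

```text
time_s: 3.15
eef_pos: [620.1, 46.9, 62.2]
ee_rot: [0.0, 0.997, -0.076, 0.001]
force: [0.2, 0.6, 0.4]
grip_width: 1.001
grip_force: 0.0
```

```bash
python3 -m handwheel '[[[-1,0.02,0.06,-0.2,0],[-1,0,0,-0.2,0],[-1,0,0,-0.2,0],[-1,0,0,-0.02,0],[0.3,0,0,0,0],[1,0,0,0,0],[1,0,0,0,0],[1,0,0,0,0],[1,0,0,0,0],[1,0,0,0,0]]]' 40
python3 -m handwheel '[[[1,0,0,0,0],[1,0,0,0,0],[1,0,0,0.1,0],[1,0,0,0.2,0],[1,0,0,0.2,0],[1,0,0,0.2,0],[1,0,0,0,0]]]'
```

```text
time_s: 4.15
eef_pos: [621.1, 50.3, 30.8]
ee_rot: [0.0, 0.997, -0.076, 0.0]
force: [-0.9, 0.3, 3.1]
grip_width: 0.344
grip_force: 41.1
time_s: 4.85
eef_pos: [621.6, 50.3, 67.3]
ee_rot: [0.0, 0.997, -0.076, 0.002]
force: [0.7, -0.5, -0.7]
grip_width: 0.344
grip_force: 40.6
```

```bash
python3 -m handwheel '[[[1,0,0,0.4,0],[1,0,0,0.4,0],[1,0,-0.2,0.4,0],[1,-0.15,-0.4,0,0],[1,-0.2,-0.5,0,0],[1,-0.2,-0.5,0,0],[1,-0.2,-0.5,0,0],[1,-0.2,-0.5,0,0],[1,-0.2,-0.5,0,0],[1,-0.2,-0.5,0,0]]]'
python3 -m handwheel '[[[1,-0.2,-0.5,0,0],[1,-0.2,-0.5,0,0],[1,-0.2,-0.5,0,0],[1,-0.2,-0.5,0,0],[1,-0.2,-0.5,0,0],[1,-0.2,-0.5,0,0],[1,-0.1,-0.3,0,0],[1,0,0,0,0],[1,0,0,0,0]]]'
python3 - <<'E'
from h import *
c=cap('wrist','w2.png')
E
```

```text
time_s: 5.85
eef_pos: [552.7, -130.6, 125.2]
ee_rot: [-0.0, 0.997, -0.076, -0.0]
force: [0.1, 0.1, -2.4]
grip_width: 0.342
grip_force: 40.6
time_s: 6.75
eef_pos: [488.4, -294.1, 125.1]
ee_rot: [-0.0, 0.997, -0.076, -0.0]
force: [0.0, -0.1, -2.2]
grip_width: 0.342
grip_force: 40.6
```

View pics/w2.png

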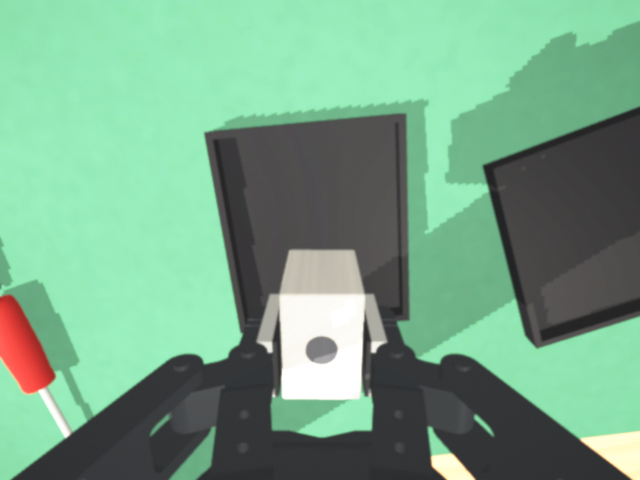

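```bash
python3 -m handwheel '[[[1,0,0.05,-0.3,0],[1,0,0.05,-0.5,0],[1,0,0,-0.5,0],[1,0,0,-0.3,0],[1,0,0,-0.2,0],[1,0,0,-0.1,0],[1,0,0,-0.06,0],[1,0,0,0,0]]]'
```

```text
time_s: 7.6
eef_pos: [488.5, -289.6, 27.6]
ee_rot: [0.0, 0.997, -0.076, 0.0]
force: [-0.9, 0.5, -1.6]
grip_width: 0.344
grip_force: 40.6
```

```bash
python3 -m handwheel '[[[1,0,0,-0.06,0],[1,0,0,0,0],[0,0,0,0,0],[-1,0,0,0,0],[-1,0,0,0,0],[-1,0,0,0,0],[-1,0,0,0.1,0],[-1,0,0,0.4,0],[-1,0,0,0.8,0],[-1,0,0,0.8,0]]]'
python3 - <<'E'
from h import *
c=cap('wrist','w3.png')
E
```

```text
time_s: 8.6
eef_pos: [488.0, -289.4, 130.6]
ee_rot: [-0.0, 0.997, -0.076, -0.0]
force: [-0.1, -0.6, 0.4]
grip_width: 0.999
grip_force: 0.0
```

View pics/w3.png

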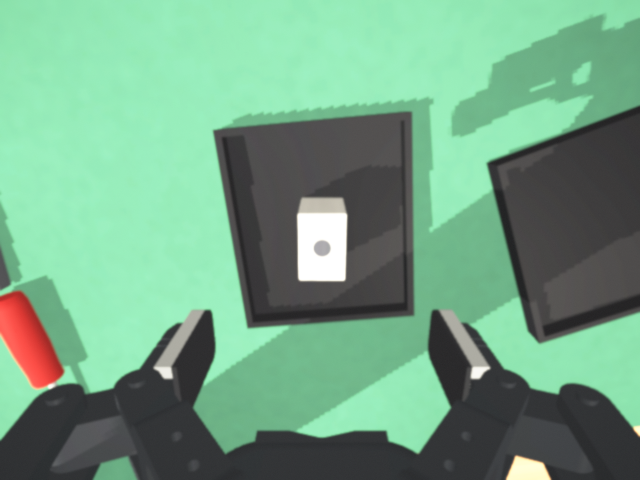

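The block stands upright in the tray at (322,240). Next is the heat sink.

```bash
python3 -m handwheel '[[[-1,0,0.2,0.6,0],[-1,0,0.5,0.6,0],[-1,0,0.8,0.6,0],[-1,0,0.8,0,0],[-1,0,0.8,0,0],[-1,0,0.8,0,0],[-1,0,0.8,0,0],[-1,0,0.8,0,0],[-1,0,0.8,0,0],[-1,0,0.8,0,0]]]'
python3 -m handwheel '[[[-1,0,0.8,0,0],[-1,0,0.8,0,0],[-1,0,0.8,0,0],[-1,0,0.8,0,0],[-1,0,0.8,0,0],[-1,0,0.6,0,0],[-1,0,0.3,0,0],[-1,0,0,0,0],[-1,0,0,0,0]]]'
python3 - <<'E'
from h import *
import pickle
c=cap('wrist');pickle.dump(c,open('w4.pkl','wb'))
p=proj(c,[511,352,45])[0];print(p)
u,v=p.astype(int);u0,v0=max(u-100,0),max(v-75,0)
print(u0,v0)
cv2.imwrite('pics/w4c.png',cv2.resize(c['img'][v0:v0+150,u0:u0+200],None,fx=4,fy=4,interpolation=cv2.INTER_CUBIC))
E
```

```text
time_s: 9.65
eef_pos: [488.1, 67.0, 219.7]
ee_rot: [0.0, 0.997, -0.076, 0.0]
force: [0.8, 0.9, 0.1]
grip_width: 0.999
grip_force: 0.0
time_s: 10.55
eef_pos: [488.4, 309.5, 219.3]
ee_rot: [0.0, 0.997, -0.077, -0.0]
force: [-0.3, 0.2, -0.9]
grip_width: 1.0
grip_force: 0.0
[267.78593756 192.49911577]
167 117
```

View pics/w4c.png

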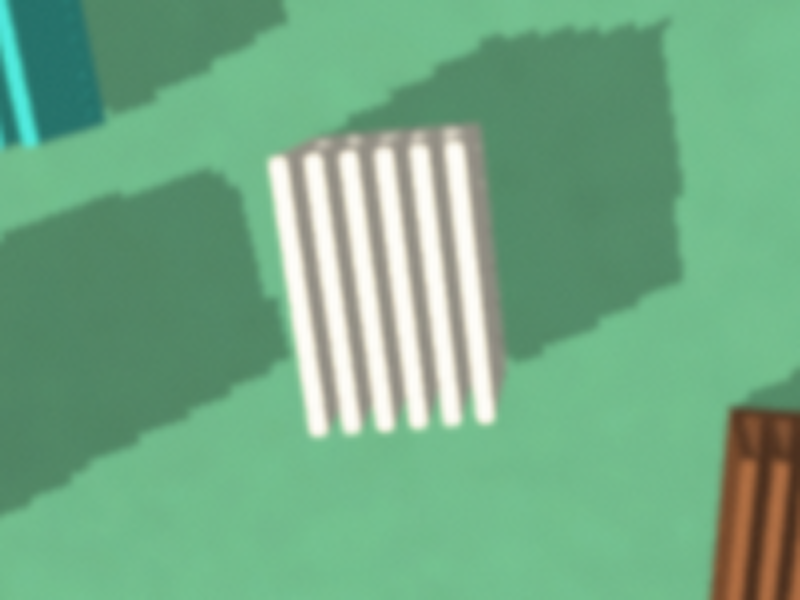

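The crop shows the silver sink fins up, with its top corners at about (269,157), (466,140), (497,424) and (308,436).

Run:
```python
from h import *
import pickle
c=pickle.load(open('w4.pkl','rb'))
B=onz(c,np.array([(269,157),(466,140),(497,424),(308,436)])/4+[167,117]-.4,45)
ang=lambda v:np.degrees(np.arctan2(v[1],v[0]))
print(B.round(1),B.mean(0).round(1),[np.linalg.norm(B[i]-B[i-1]).round(1) for i in range(4)],ang(B[0]-B[3]),ang(B[1]-B[2]),ang(B[0]-B[1])-90)
print(onz(c,np.array([[735,410],[0,146]])/4+[167,117],45))
s=ctrl.sense();print(s['eef_pos'])
```

```text
[[545.7 373.8  45. ]
 [542.9 332.7  45. ]
 [481.5 337.2  45. ]
 [485.1 379.   45. ]] [513.8 355.7  45. ] [np.float64(60.8), np.float64(41.3), np.float64(61.6), np.float64(41.9)] -4.835679831657602 -4.2126841200612875 -3.932817260947587
[[476.27959599 284.65232846  45.        ]
 [556.0686108  428.39009375  45.        ]]
[488.52206934 309.159285   219.37203027]
```

```bash
python3 -m handwheel '[[[-1,0.25,0.45,-0.2,0.54],[-1,0.25,0.48,-0.4,0],[-1,0,0,-0.6,0],[-1,0,0,-0.7,0],[-1,0,0,-0.6,0],[-1,0,0,-0.4,0],[-1,0,0,-0.3,0],[-1,0,0,0,0],[-1,0,0,0,0]]]'
python3 - <<'E'
from h import *
s=ctrl.sense();print(s['eef_pos'],s['joints'])
E
```

```text
time_s: 11.5
eef_pos: [514.0, 356.5, 60.3]
ee_rot: [-0.0, 0.999, -0.039, 0.001]
force: [-0.3, 0.7, 0.1]
grip_width: 0.999
grip_force: 0.0
[513.96130049 356.5477763   60.29024518] [ 4.19503945e-01  6.98309139e-01  1.36366717e+00 -3.71681074e-05
  1.07832221e+00  2.06842618e+00]
```

```bash
python3 -m handwheel '[[[-1,0,-0.015,-0.3,0],[-1,0,0,-0.3,0],[-1,0,0,-0.2,0],[-1,0,0,-0.04,0],[-1,0,0,0,0],[0,0,0,0,0],[1,0,0,0,0],[1,0,0,0,0],[1,0,0,0,0],[1,0,0,0,0]]]' 60
python3 -m handwheel '[[[1,0,0,0,0],[1,0,0,0,0],[1,0,0,0,0]]]'
```

```text
time_s: 12.5
eef_pos: [513.6, 356.3, 17.9]
ee_rot: [-0.0, 0.999, -0.039, 0.001]
force: [-0.6, -0.1, 4.7]
grip_width: 0.458
grip_force: 62.5
time_s: 12.8
eef_pos: [513.6, 356.3, 17.9]
ee_rot: [-0.0, 0.999, -0.039, 0.001]
force: [-0.8, -0.9, 5.3]
grip_width: 0.457
grip_force: 62.5
```

```bash
python3 -m handwheel '[[[1,0,0,0.2,0],[1,0,0,0.5,0],[1,0,0,0.6,0],[1,0.02,-0.2,0.5,-0.51],[1,0.1,-0.4,0.1,0],[1,0.15,-0.5,0,0],[1,0.15,-0.5,0,0],[1,0.15,-0.5,0,0],[1,0.15,-0.5,0,0],[1,0.15,-0.5,0,0]]]'
python3 -m handwheel '[[[1,0.15,-0.5,0,0],[1,0.15,-0.5,0,0],[1,0.15,-0.5,0,0],[1,0.15,-0.5,0,0],[1,0.15,-0.5,0,0],[1,0.15,-0.5,0,0],[1,0.1,-0.25,0,0],[1,0.03,0,0,0],[1,0,0,0,0],[1,0,0,0,0]]]'
```

```text
time_s: 13.8
eef_pos: [556.6, 200.0, 112.3]
ee_rot: [0.0, 0.997, -0.074, -0.0]
force: [-0.4, 0.0, -2.3]
grip_width: 0.46
grip_force: 61.8
time_s: 14.8
eef_pos: [607.9, 39.8, 112.3]
ee_rot: [-0.0, 0.997, -0.074, -0.0]
force: [0.3, 0.0, -1.6]
grip_width: 0.456
grip_force: 61.8
```

```bash
python3 -m handwheel '[[[1,0,0,-0.4,0],[1,0,0,-0.5,0],[1,0,0,-0.3,0],[1,0,0,-0.2,0],[1,0,0,-0.14,0],[1,0,0,0,0],[1,0,0,0,0]]]'
python3 -m handwheel '[[[1,0,0,-0.03,0],[1,0,0,-0.03,0],[1,0,0,0,0],[1,0,0,0,0],[1,0,0,0,0]]]'
```

```text
time_s: 15.5
eef_pos: [608.7, 38.6, 36.0]
ee_rot: [0.0, 0.997, -0.074, 0.001]
force: [-0.6, 0.5, -2.2]
grip_width: 0.458
grip_force: 61.8
time_s: 16.0
eef_pos: [608.3, 38.6, 32.4]
ee_rot: [-0.0, 0.997, -0.074, 0.0]
force: [0.1, 0.3, -2.0]
grip_width: 0.454
grip_force: 61.8
```

```bash
python3 -m handwheel '[[[1,0,0,-0.03,0],[1,0,0,-0.02,0],[1,0,0,0,0],[1,0,0,0,0]]]'
python3 -m handwheel '[[[1,0,0,-0.01,0],[1,0,0,0,0],[1,0,0,0,0]]]'
```

```text
time_s: 16.4
eef_pos: [608.5, 38.6, 29.9]
ee_rot: [0.0, 0.997, -0.074, 0.0]
force: [0.2, -0.0, 0.2]
grip_width: 0.454
grip_force: 61.9
time_s: 16.7
eef_pos: [608.6, 38.6, 30.0]
ee_rot: [0.0, 0.997, -0.074, 0.0]
force: [-2.1, 0.3, 5.8]
grip_width: 0.458
grip_force: 62.6
```

```bash
python3 -m handwheel '[[[1,0.009,0.06,0,0],[1,0.009,0.06,0,0],[1,0.009,0.06,0,0],[1,0.009,0.06,0,0],[1,0,0,0,0],[1,0,0,0,0]]]'
python3 -m handwheel '[[[1,0.003,0.02,0,0],[1,0.003,0.02,0,0],[1,0,0,0,0],[1,0,0,0,0]]]'
```

```text
time_s: 17.3
eef_pos: [610.7, 51.0, 29.9]
ee_rot: [-0.0, 0.997, -0.074, 0.001]
force: [0.7, 1.2, 5.2]
grip_width: 0.457
grip_force: 62.7
time_s: 17.7
eef_pos: [611.0, 52.6, 29.9]
ee_rot: [0.0, 0.997, -0.074, 0.001]
force: [0.3, -1.6, 5.6]
grip_width: 0.457
grip_force: 62.7
```

```bash
python3 -m handwheel '[[[1,0.003,0.02,0,0],[1,0,0,0,0],[1,0,0,0,0]]]'
python3 -m handwheel '[[[1,0.003,0.02,0,0],[1,0,0,0,0],[1,0,0,0,0]]]'
```

```text
time_s: 18.0
eef_pos: [611.1, 53.6, 29.9]
ee_rot: [0.0, 0.997, -0.074, 0.001]
force: [-0.6, -1.5, 5.1]
grip_width: 0.454
grip_force: 62.7
time_s: 18.3
eef_pos: [611.2, 54.5, 29.9]
ee_rot: [0.0, 0.997, -0.074, 0.001]
force: [-0.2, -2.9, 6.3]
grip_width: 0.458
grip_force: 62.7
```

```bash
python3 -m handwheel '[[[1,0.003,0.02,0,0],[1,0,0,0,0],[1,0,0,0,0]]]'
python3 -m handwheel '[[[1,0.003,0.02,0,0],[1,0,0,0,0],[1,0,0,0,0]]]'
```

```text
time_s: 18.6
eef_pos: [611.3, 54.6, 29.9]
ee_rot: [0.001, 0.997, -0.074, 0.001]
force: [-1.6, -5.8, 6.4]
grip_width: 0.459
grip_force: 62.8
time_s: 18.9
eef_pos: [611.3, 54.7, 30.0]
ee_rot: [0.002, 0.997, -0.074, 0.0]
force: [-2.7, -10.2, 6.9]
grip_width: 0.458
grip_force: 63.0
```

```bash
python3 -m handwheel '[[[1,0.04,-0.006,0,0],[1,0.04,-0.006,0,0],[1,0.04,-0.006,0,0],[1,0,0,0,0],[1,0,0,0,0]]]'
python3 -m handwheel '[[[1,0.02,-0.003,0,0],[1,0.02,-0.003,0,0],[1,0,0,0,0],[1,0,0,0,0]]]'
```

```text
time_s: 19.4
eef_pos: [617.0, 53.8, 30.0]
ee_rot: [0.002, 0.997, -0.074, -0.0]
force: [-6.4, -11.0, 8.7]
grip_width: 0.458
grip_force: 63.1
time_s: 19.8
eef_pos: [618.8, 53.6, 29.9]
ee_rot: [0.002, 0.997, -0.074, -0.0]
force: [-6.7, -10.6, 8.3]
grip_width: 0.457
grip_force: 63.3
```

```bash
python3 -m handwheel '[[[1,0.02,-0.003,0,0],[1,0.02,-0.003,0,0],[1,0,0,0,0],[1,0,0,0,0]]]'
python3 -m handwheel '[[[1,0.02,-0.003,0,0],[1,0,0,0,0],[1,0,0,0,0]]]'
```

```text
time_s: 20.2
eef_pos: [620.8, 53.2, 30.0]
ee_rot: [0.002, 0.997, -0.074, -0.0]
force: [-6.0, -10.4, 9.6]
grip_width: 0.457
grip_force: 63.3
time_s: 20.5
eef_pos: [621.5, 53.1, 30.0]
ee_rot: [0.002, 0.997, -0.074, -0.001]
force: [-7.8, -11.7, 11.1]
grip_width: 0.459
grip_force: 63.4
```

```bash
python3 -m handwheel '[[[1,0.02,-0.003,0,0],[1,0,0,0,0],[1,0,0,0,0]]]'
python3 -m handwheel '[[[1,0.02,-0.003,0,0],[1,0,0,0,0],[1,0,0,0,0]]]'
python3 -m handwheel '[[[1,0.02,-0.003,0,0],[1,0,0,0,0],[1,0,0,0,0]]]'
python3 - <<'E'
from h import *
print(ctrl.sense()['wrist_torque'])
E
```

```text
time_s: 20.8
eef_pos: [621.6, 53.1, 30.0]
ee_rot: [0.002, 0.997, -0.075, -0.002]
force: [-14.5, -10.1, 15.5]
grip_width: 0.454
grip_force: 63.9
time_s: 21.1
eef_pos: [621.7, 53.1, 30.0]
ee_rot: [0.002, 0.997, -0.074, -0.003]
force: [-19.0, -9.8, 17.9]
grip_width: 0.457
grip_force: 64.4
time_s: 21.4
eef_pos: [621.7, 53.1, 30.1]
ee_rot: [0.002, 0.997, -0.074, -0.005]
force: [-24.6, -9.9, 22.3]
grip_width: 0.458
grip_force: 64.9
[-1.71995716  3.84084478 -0.44577199]
```

```bash
cat > s.py <<'E'
from h import *
s=ctrl.sense();q=s['ee_rot'];f=s['force']
from scipy.spatial.transform import Rotation as R
M=R.from_quat([q[1],q[2],q[3],q[0]]).as_matrix()
print('pos',s['eef_pos'].round(2),'F',f.round(1),'T',s['wrist_torque'].round(2),'toolz',M[:,2].round(4),'yaw',np.degrees(np.arctan2(M[1,0],M[0,0])).round(2))
E
python3 -m handwheel '[[[1,-0.04,0.006,0,0],[1,0,0,-0.02,0],[1,0,0,0,0],[1,0,0,0,0]]]' >/dev/null; python3 s.py
python3 -m handwheel '[[[1,0,0,0,-0.05],[1,0,0,0,0],[1,0,0,0,0]]]' >/dev/null; python3 s.py
python3 -m handwheel '[[[1,0,0,0,-0.05],[1,0,0,0,0],[1,0,0,0,0]]]' >/dev/null; python3 s.py
```

```text
pos [621.61  53.14  29.94] F [-17.3 -10.7  22.2] T [-1.69  2.68 -0.35] toolz [-0.0041 -0.0028 -1.    ] yaw -8.54
pos [621.65  53.21  29.91] F [-17.7 -10.2  21.7] T [-1.63  2.61 -0.18] toolz [-0.004  -0.0028 -1.    ] yaw -8.92
pos [621.66  53.2   29.93] F [-16.9  -9.9  21.3] T [-1.6   2.64  0.56] toolz [-0.0039 -0.0032 -1.    ] yaw -9.23
```

```bash
python3 -m handwheel '[[[1,0,0.01,0,0.035],[1,0.0,0.02,0,0],[1,0,0,0,0],[1,0,0,0,0]]]' >/dev/null; python3 s.py
python3 - <<'E'
from h import *
a=cap('wrist')['img'];b=cap('scene')
u,v=proj(b,[625,50,35])[0].astype(int)
b=cv2.resize(b['img'][v-50:v+50,u-40:u+40],(400,500),interpolation=cv2.INTER_CUBIC)
a=cv2.resize(a[180:430,220:420],(400,500),interpolation=cv2.INTER_CUBIC)
cv2.imwrite('pics/fin.png',np.hstack([a,b]))
E
```

```text
pos [621.68  53.3   29.96] F [-17.7 -17.6  22.1] T [-2.8   2.75  0.01] toolz [-0.0042 -0.0051 -1.    ] yaw -9.02
```

View pics/fin.png

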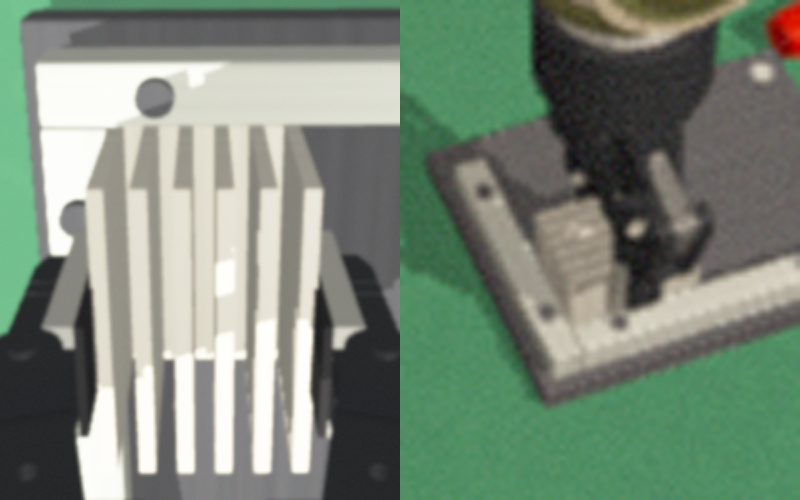

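The left half shows the fin ends against the far fence at row ~125 and the left side against the left fence. The right half agrees. I ease the y push slightly and press down a bit more, so it stays flat.

```bash
python3 -m handwheel '[[[1,0,-0.025,-0.015,0],[1,0,0,0,0],[1,0,0,0,0],[1,0,0,0,0],[1,0,0,0,0]]]'; python3 s.py
```

```text
time_s: 23.4
eef_pos: [621.7, 53.2, 29.9]
ee_rot: [0.002, 0.997, -0.079, -0.002]
force: [-20.7, -11.2, 27.3]
grip_width: 0.458
grip_force: 65.5
pos [621.68  53.24  29.9 ] F [-20.7 -11.2  27.3] T [-1.8   3.07  0.01] toolz [-0.0038 -0.0033 -1.    ] yaw -9.01
```

```bash
python3 -c "
from rig import ctrl
print(ctrl.finish_job())"
```

```text
the job is handed in; nothing more can be done
None
```

The job is handed in at about 23 s: the setting block stands in the left-hand tray, and the heat sink is still gripped on the jig plate, fins up, pressed into the corner at roughly 19 N on the far fence, 14 N on the left fence and 27 N down.

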